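# Park the coffee scale on its charger under the spice riser

### The job

Put the slim coffee scale away: line it up with the low bay under the wooden spice riser, contact end first, and slide it along the worktop into the bay until its nose has pressed the sprung charging pins fully back against the rubber bumpers deep inside. You cannot see the dock, so feel for it and press gently: keep the push light enough to spare the pins, and leave the spice jars on the riser and the food tin where they stand. Let go and leave the scale sitting flat and straight on its pins.

Things in the scene. Friction and masses are not known exactly. Their poses are not given: they have to be found in the camera images.
- scale: slim black coffee scale with a steel platter, loose, about 0.4 to 0.65 kg, a slab 130 (x) x 66 (y) x 20 (z) mm on four rubber feet. Origin: centre of the underside. +x points to the nose (plain end with three small brass contacts), -x to the tail (display and two round keys on top). Slides with 2 to 5 N on the worktop.
- nose (a point): centre of the scale's nose face, at its lower edge (65 mm along +x from the scale's origin); axes as the scale's
- tail (a point): centre of the scale's tail face, at its lower edge (65 mm along -x from the scale's origin); axes as the scale's
- riser: low wooden spice riser fixed to the worktop, deck 130 (x) x 112 (y) mm, two spice jars on its rear half, a straight tunnel beneath along its x. Deck top at 32 mm, steel edge strips to 36 mm. Origin: centre of the underside; +x points from the open mouth into the tunnel (the far end is closed). More than 20 N between scale and riser or its dock damages the dock.
- mouth (a point): centre of the tunnel's mouth at worktop level (65 mm along -x from the riser's origin); axes as the riser's: +x into the tunnel. Tunnel 70 mm wide, 23 mm high, floor is the worktop; over its first 30 mm the sides narrow from about 88 mm at the mouth
- pins (a joint): how far the sprung charging pins are pressed in, m: 0 untouched, 0.005 when the nose rests on the rubber bumpers, which stop it hard. Bumper depth is unmeasured and differs each time: 93 to 113 mm behind the mouth (17 to 37 mm of the tail stays outside). Pins take 0.4 N at first, 1 N at the end; the scale's friction holds it against them.
- jar_red: spice jar with red cap, 45 mm wide, 106 mm tall, loose on the riser's rear half; origin centre of its underside
- jar_white: spice jar with white cap, 47 mm wide, 98 mm tall, loose on the riser's rear half; origin centre of its underside
- tin: food tin, 86 mm wide, 40 mm tall, loose bystander; origin centre of its underside
There are look-alikes about, which are no part of the job. Several things have the shape of the scale; the one meant has the colours described above.

How it is judged:
By the outcome, as a careful person would: the job done as asked, in the order asked, and still so for the second after the job is handed in, with the robot touching nothing.
It also fails if it takes over 72 s, if anything falls off the work surface, if the arm or the gripper's body presses on something with over 40 N, if the wrist force passes 120 N, or if a joint passes its speed limit or range.

### The arm

A 7-joint arm with a two-finger parallel gripper is mounted at the origin on the work surface; the furniture and walls round the work are solid. World frame = base frame: x ahead of the robot, y to its left, z up, the work surface at z = 0. Lengths are in m, angles in rad, forces in N, time in s.
With the tool pointing down it reaches from about 0.35 to 0.9 m from the base axis. Payload 19.9 kg.
Tool frame: the origin (TCP) lies midway between the tips of the shut fingers; the grasp point (between the pads) lies 19 mm behind it; z points along the fingers, y is the line along which they close (so a half turn about z gives the same grasp; the last joint's range is limited). The gripper opens to 85 mm and grips with 20 to 120 N. Pads are 22 mm wide; open, the fingers measure 114 mm over their backs; the gripper's body (76 mm by 85 mm) begins 54 mm behind the grasp point. The pads swing forward as they close: fully open they stand 13 mm farther back than shut.
Start: joints at [1.238, 0.417, -0.01, 1.614, 0.005, 1.111, -0.053], TCP at [0.179, -0.599, 0.195] pointing down, gripper open.
Joint ranges: [-2.81, 2.81], [-0.39, 2.02], [-1.27, 1.25], [0.06, 2.57], [-1.19, 4.33], [0.19, 2], [-2.82, 2.82]. Speed limits (rad/s): [1.89, 1.89, 2.39, 2.39, 3.01, 3.01, 3.01].

### API

Orientations are given as [roll, pitch, yaw] about the fixed x, y, z axes, in that order (R = Rz(yaw) Ry(pitch) Rx(roll)).
In Python, from workcell import robot, get_image, workorder, models gives the robot as it stands.
- The arm moves only by the tool jog_arm, never from a script. Its argument "rows" is a list that holds one entry, the list of rows, each a list of 6 numbers: the shift along the tool's x, y, z in mm, then the turn, a rotation vector about the tool's x, y, z in rad. A call has 1 to 8 rows; each row is the pose to reach, as a shift and turn from the pose commanded when the call began, along the tool's axes at that moment; what a row does not reach only later rows make up. A row lasts 1/12 s, in which the tool goes at most 41.7 mm and 7.16 degrees, less where a joint would pass 70% of its speed; a pose out of reach is approached as far as the arm can. A call with a gripper value outside its range is refused whole. "grip" is the closure, from -1 (fully open) to 1 (shut), set as the call begins (left out, the last holds). The fingers move at their own pace and stop on an object; "force" is the grip in N (left out, the last holds). Time passes only in rows, so rows that repeat a pose let the fingers close. It gives the time, the measured TCP pose, the force, the opening and the grip force at its end, in the units of the state.
- robot.read_state(): the state, without advancing time (a new reading comes with each control period).
- get_image(name): name is "side" or "top"; returns a dict with "img" (384x512x3 uint8, red, green, blue), "fx", "fy", "cx", "cy" (pixels), "k1" (the pictures are not rectified: a ray, as slopes to the right and down, at radius r is drawn at 1 + k1 r^2 times it, then the intrinsics apply), "eye" and "orientation" of the camera in the world. Camera axes: x right, y down, z forward; pixel columns grow to the right and rows downward; lengths in m; the calibration is good to about 2 mm. A picture is of the moment at which its call begins. There is no depth.
- workorder.finish_job(): hands the job in; it is judged then, once.
Trained networks look in the newest picture that a camera, given by its name, has taken for a name from the list of things; names that differ only in an ending like _2 or _b are one class to them, and where a whole thing is asked for, a point or a joint stands for the part that bears it (a point fixed in the world has none). Each returns a list of dicts, best first, with "confidence" (0 to 1); they miss things now and then, are a little off and sometimes report something else, mostly with a low value. They report only what shows in the picture. A call takes as long as a camera call. They do not tell look-alikes from the thing itself.
- models.outline_of(name, camera): "mask" (384x512 bool, what is visible of it) and "centre" ([row, column] in pixels, amid what is visible of it).
The state is a dict: "clock": time; "joints": joint angles; "qvel": joint speeds; "joint_efforts": joint torques, N m; "tcp_pos": TCP position; "tcp_rot": TCP orientation; "force": force on the tool from outside, world axes, zero at the start; "moment": the same for the moment, N m; "gripper_width": finger opening in m; "gripper_force": force on a finger pad.
Only numpy, scipy, OpenCV 4.12 (cv2) and the standard library are available. Lean on these libraries where they do the work, as an engineer would, in place of code of your own. Each camera call takes 0.05 s, during which the arm holds its last target. There are 200 camera calls.

## Working session

There is one attempt and no reset: what is moved stays moved. The work goes in short steps, Python scripts to look and compute and a tool call to move; the robot and the scene stay as the last step left them, time stands still between calls to the robot, and variables do not carry over. Pictures are saved under pics/ and viewed, at most 10 in all, crops included, and the job is handed in when it is done.

Besides the shell and the picture viewer there is one more tool, called after "Emit:" as name(argument=value, ...) on one line, values as JSON. jog_arm: Moves the arm, as the interface text tells. Its arguments: {"type":"object","properties":{"rows":{"type":"array","items":{"type":"array","items":{"type":"array","items":{"type":"number"}}}},"grip":{"type":"number"},"force":{"type":"number"}},"required":["rows"]}

```bash
mkdir -p pics; cat > h.py <<'E'
import numpy as np, cv2
from scipy.spatial.transform import Rotation as R
from workcell import robot, get_image, workorder, models
def camR(c):
    o=np.array(c["orientation"],float)
    return o if o.shape==(3,3) else (R.from_euler('xyz',o).as_matrix() if o.size==3 else R.from_quat(o).as_matrix())
def ray(c,uv):
    uv=np.atleast_2d(np.array(uv,float)); d=(uv-[c["cx"],c["cy"]])/[c["fx"],c["fy"]]
    s=d.copy()
    for _ in range(20): s=d/(1+c["k1"]*(s**2).sum(1,keepdims=True))
    return np.c_[s,np.ones(len(s))]@camR(c).T
def at(c,uv,z):
    r=ray(c,uv); e=np.array(c["eye"]); return e+r*((z-e[2])/r[:,2:3])
def px(c,P):
    q=(np.atleast_2d(P)-np.array(c["eye"]))@camR(c); s=q[:,:2]/q[:,2:]
    s=s*(1+c["k1"]*(s**2).sum(1,keepdims=True)); return s*[c["fx"],c["fy"]]+[c["cx"],c["cy"]]
def save(c,n): cv2.imwrite(f"pics/{n}.png",c["img"][:,:,::-1])
E
cat > a.py <<'E'
from h import *
cs={n:get_image(n) for n in("top","side")}
for n,c in cs.items():
    print(n,{k:v for k,v in c.items() if k!="img"})
    for t in("scale","riser","jar_red","jar_white","tin"):
        for o in models.outline_of(t,n)[:4]:
            m=o["mask"].astype(np.uint8); r=cv2.minAreaRect(cv2.findNonZero(m))
            b=cv2.boxPoints(r); z={"scale":.02,"riser":.034,"tin":.04}.get(t,.1)
            print(n,t,round(o["confidence"],2),np.round(o["centre"]),m.sum(),[np.round(x).astype(int).tolist() for x in b], np.round(at(c,b,z)[:,:2],3).tolist())
im=[cv2.cvtColor(c["img"],cv2.COLOR_RGB2BGR) for c in cs.values()]
cv2.imwrite("pics/top1.png",cv2.resize(im[0],(800,600),interpolation=cv2.INTER_CUBIC));cv2.imwrite("pics/side1.png",cv2.resize(im[1],(800,600),interpolation=cv2.INTER_CUBIC))
s=robot.read_state();print(s)
E
python3 a.py
```

```text
top {'fx': 387.2510641604134, 'fy': 387.2510641604134, 'cx': 252.4454140638536, 'cy': 191.58122784671664, 'k1': -0.03156952737773096, 'eye': array([ 0.30504908, -0.00281301,  1.23808732]), 'orientation': array([-3.06390151,  0.00381749, -1.58985666])}
top scale 0.97 [172. 280.] 847 [[257, 170], [296, 158], [302, 178], [263, 190]] [[0.47, -0.016], [0.505, -0.14], [0.438, -0.158], [0.404, -0.034]]
top scale 0.77 [220. 326.] 914 [[302, 235], [325, 199], [344, 212], [320, 247]] [[0.262, -0.151], [0.372, -0.229], [0.331, -0.287], [0.221, -0.209]]
top riser 0.69 [171. 185.] 1114 [[154, 155], [196, 146], [203, 183], [162, 191]] [[0.521, 0.307], [0.545, 0.175], [0.43, 0.153], [0.406, 0.284]]
top jar_red 0.73 [174. 166.] 312 [[150, 179], [157, 165], [178, 175], [171, 189]] [[0.437, 0.303], [0.478, 0.282], [0.446, 0.22], [0.405, 0.241]]
top jar_white 0.77 [160. 162.] 318 [[147, 158], [158, 146], [175, 163], [163, 174]] [[0.502, 0.313], [0.536, 0.279], [0.485, 0.23], [0.451, 0.264]]
top tin 0.95 [157. 356.] 682 [[337, 153], [364, 140], [376, 164], [349, 177]] [[0.514, -0.266], [0.555, -0.353], 
[... 1169 characters left out ...]
lock': 0.6, 'joints': array([ 1.23848776,  0.41740466, -0.01031266,  1.61364723,  0.00471929,
        1.1106962 , -0.05300948]), 'qvel': array([-0.00199239,  0.00031482,  0.00081694,  0.00120667,  0.00078838,
       -0.00176478, -0.00057335]), 'joint_efforts': array([ 1.78978888e-03, -8.63912272e+01,  6.77713752e-01, -4.35108411e+01,
        1.91167725e-02,  1.99122413e-03,  7.41374492e-06]), 'tcp_pos': array([ 0.17919289, -0.59871218,  0.19543725]), 'tcp_rot': array([-3.14146397e+00,  5.45563354e-05,  2.90822510e-01]), 'force': array([ 0.63179529,  0.46280237, -0.04485782]), 'moment': array([ 0.04051009,  0.01527182, -0.00133809]), 'gripper_force': 0.0, 'gripper_width': 0.08541340887408512}
```

View pics/top1.png

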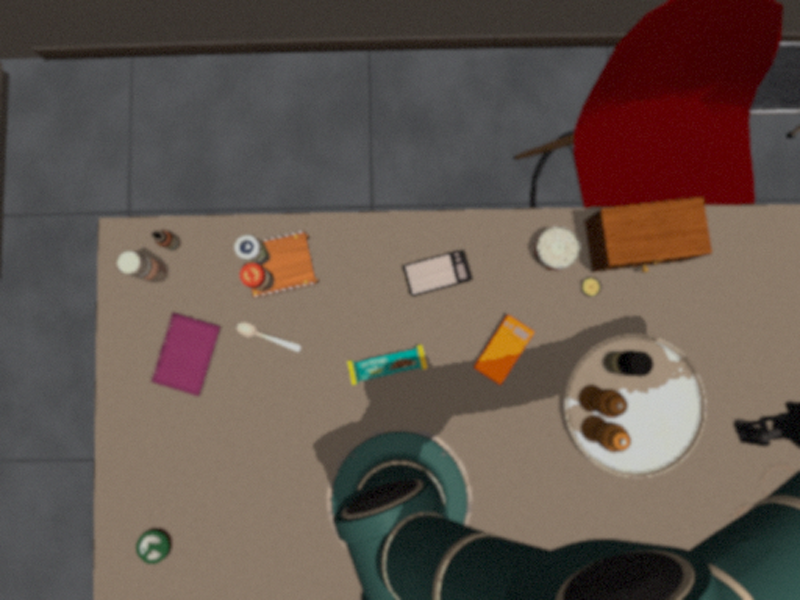

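View pics/side1.png

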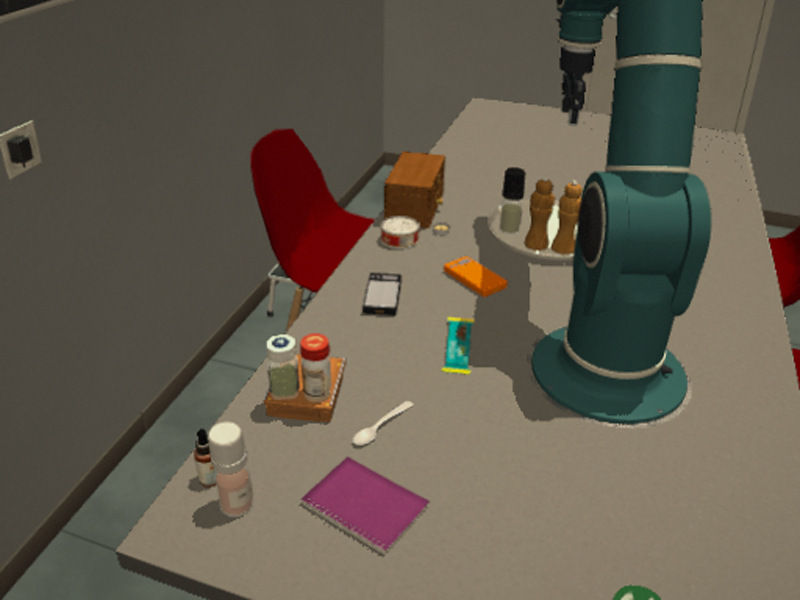

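The top view shows the scale at about (437,272) of the 800x600 picture: steel platter, with its tail (display) to the right at -y and its nose to the left. The riser is at about (283,265), with its mouth edge running (305,232)-(317,283) facing the scale and the jars on the far half. The orange box and the teal bar are look-alikes. Next I'll fit both poses in the two cameras.

```bash
cat > fit.py <<'E'
from h import *
from scipy.optimize import minimize
S=8
def box(p,L,W,z0,z1):
    x,y,t=p; c,s=np.cos(t),np.sin(t)
    q=np.array([[a*L/2,b*W/2] for a,b in((1,1),(1,-1),(-1,-1),(-1,1))])@np.array([[c,s],[-s,c]])+[x,y]
    return np.vstack([np.c_[q,np.full(4,z)] for z in(z0,z1)])
def sil(c,P):
    m=np.zeros((384,512),np.uint8)
    h=cv2.convexHull(px(c,P).astype(np.float32))
    cv2.fillConvexPoly(m,np.round(h*256).astype(np.int32),255,cv2.LINE_AA,8); return m/255.
def fit(data,p0,L,W,z0,z1):
    f=lambda p:sum(((sil(c,box(p,L,W,z0,z1))-m)**2*w).sum()/ (m.sum()) for c,m,w in data)
    best=None
    for d in(0,.1,-.1):
        r=minimize(f,np.array(p0)+[0,0,d],method="Nelder-Mead",options=dict(initial_simplex=np.array(p0)+[0,0,d]+np.array([[0,0,0],[.01,0,0],[0,.01,0],[0,0,.1]]),xatol=1e-4,fatol=1e-5))
        if best is None or r.fun<best.fun: best=r
    return best.x,best.fun
def get(n,t,uv):
    os=models.outline_of(t,n); os=[o for o in os if np.hypot(*(np.array(o["centre"])[::-1]-uv))<25]
    return os[0]["mask"] if os else None
E
cat > b.py <<'E'
from fit import *
cs={n:get_image(n) for n in("top","side")}
D={"s":[], "r":[]}
for n,su,ru in(("top",(280,174),(183,170)),("side",(244,187),(195,252))):
    c=cs[n]; m=get(n,"scale",su); D["s"].append((c,m*1.,np.ones(m.shape)))
    m=get(n,"riser",ru); w=np.ones(m.shape)
    for j in("jar_red","jar_white"):
        for o in models.outline_of(j,n)[:1]: w[cv2.dilate(o["mask"].astype(np.uint8),np.ones((3,3)))>0]=0
    D["r"].append((c,m*1.,w))
ps={}
for k,p0,dim in(("s",(.455,-.087,1.85),(.13,.066,0,.02)),("r",(.475,.23,1.75),(.13,.112,0,.034))):
    for name,d in(("both",D[k]),("top",D[k][:1]),("side",D[k][1:])):
        p,e=fit(d,p0,*dim); print(k,name,np.round(p,4),round(e,3)); ps.setdefault(k,p)
tiles=[]
for n,(x,y,w,h),f in(("top",(145,135,165,65),4.8),("side",(150,160,125,125),2.2)):
    c=cs[n]; im=cv2.resize(c["img"][y:y+h,x:x+w,::-1],None,fx=f,fy=f,interpolation=cv2.INTER_CUBIC).copy()
    raw=im.copy()
    for k,dim in(("s",(.13,.066,0,.02)),("r",(.13,.112,0,.034))):
        q=px(c,box(ps[k],*dim)); q=((q+.5-[x,y])*f).astype(np.int32)
        cv2.polylines(im,[q[4:]],True,(0,255,0)); cv2.polylines(im,[q[:4]],True,(255,0,0))
    tiles.append(im if n=="top" else np.hstack([im,raw]))
W=max(t.shape[1] for t in tiles)
o=np.vstack([cv2.copyMakeBorder(t,0,0,0,W-t.shape[1],cv2.BORDER_CONSTANT) for t in tiles])
print(o.shape);cv2.imwrite("pics/fit1.png",o)
E
python3 b.py
```

```text
s both [ 0.4552 -0.0896  1.8443] 0.212
s top [ 0.4562 -0.088   1.8274] 0.072
s side [ 0.4554 -0.0924  1.8625] 0.13
r both [0.4802 0.2348 1.8042] 0.19
r top [0.4803 0.237  1.7734] 0.079
r side [0.4803 0.2338 1.8199] 0.083
(587, 792, 3)
```

View pics/fit1.png

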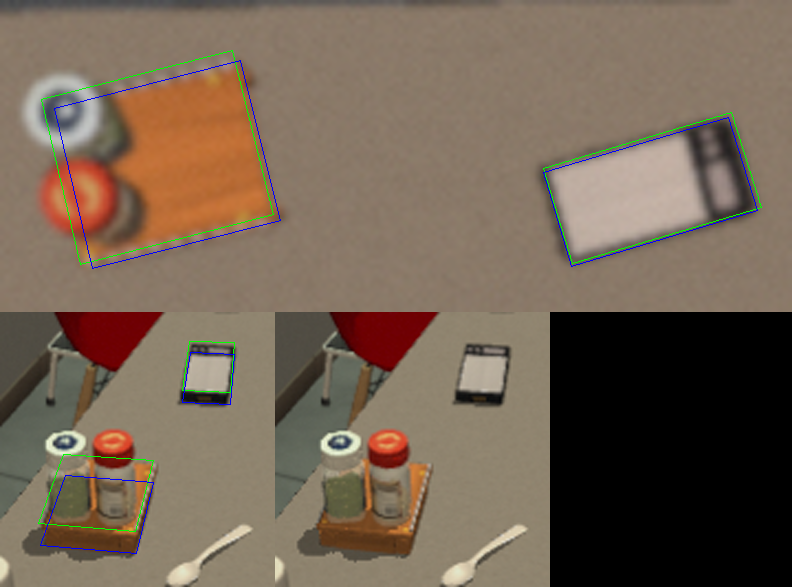

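The fit boxes match the scale well: its tail is at the upper right, and its nose faces -x in the picture. The riser box is about 1–3 px off at the upper edge, so I'll zoom in on the riser.

```bash
cat > c.py <<'E'
from h import *
c=get_image("top"); s=get_image("side")
f=9
def crop(c,x,y,w,h,f):
    im=cv2.resize(c["img"][y:y+h,x:x+w,::-1],None,fx=f,fy=f,interpolation=cv2.INTER_CUBIC)
    im=cv2.convertScaleAbs(im,alpha=1.3,beta=10)
    for i in range(0,w,10): cv2.putText(im,str(x+i),(int((i+.5)*f)-8,10),0,.35,(255,255,255)); cv2.line(im,(int((i+.5)*f),12),(int((i+.5)*f),18),(0,255,255))
    for i in range(0,h,10): cv2.putText(im,str(y+i),(0,int((i+.5)*f)+4),0,.35,(255,255,255))
    return im
a=crop(c,150,140,58,58,8); b=crop(s,163,205,60,71,5)
H=max(a.shape[0],b.shape[0]); o=np.hstack([cv2.copyMakeBorder(t,0,H-t.shape[0],0,0,cv2.BORDER_CONSTANT) for t in(a,b)])
print(o.shape); cv2.imwrite("pics/rz.png",o)
E
python3 c.py
```

```text
(464, 764, 3)
```

View pics/rz.png

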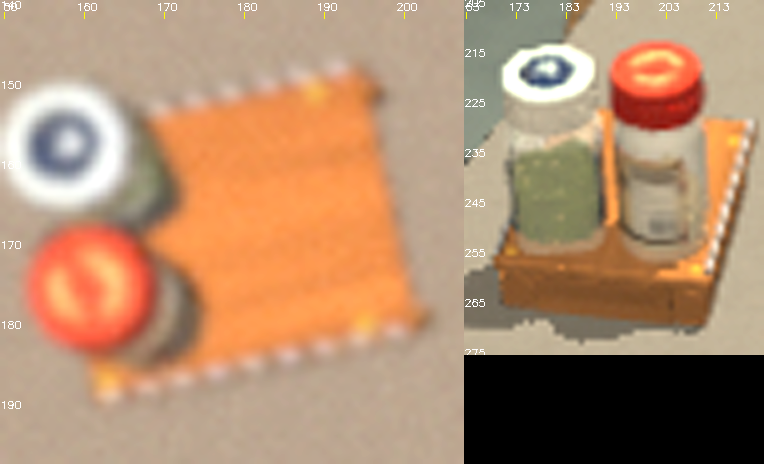

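```bash
cat > d.py <<'E'
from h import *
c=get_image("top"); s=get_image("side")
T=lambda X,Y:(150+X/8-.5,140+Y/8-.5)
SS=lambda X,Y:(163+(X-464)/5-.5,205+Y/5-.5)
P=at(c,[T(165,105),T(350,68),T(105,395),T(400,328)],.036)
for a,b in((0,1),(2,3)): d=P[a]-P[b]; print("strip",np.round(P[[a,b],:2],4).tolist(),np.arctan2(d[1],d[0]),np.linalg.norm(d))
E_=at(c,[T(364,78),T(408,325)],.032); d=E_[0]-E_[1]; print("mouth edge",np.round(E_[:,:2],4).tolist(),np.arctan2(d[1],d[0])+np.pi/2,np.linalg.norm(d))
B=at(c,[T(383,95),T(430,318)],0); d=B[0]-B[1]; print("mouth bottom",np.round(B[:,:2],4).tolist(),np.arctan2(d[1],d[0])+np.pi/2,np.linalg.norm(d))
Q=at(s,[SS(752,122),SS(708,270)],.036); d=Q[1]-Q[0]; print("side strip",np.round(Q[:,:2],4).tolist(),np.arctan2(d[1],d[0]),np.linalg.norm(d))
B=at(s,[SS(504,303),SS(707,328)],0); d=B[0]-B[1]; print("side rear bottom",np.round(B[:,:2],4).tolist(),np.arctan2(d[1],d[0])+np.pi/2,np.linalg.norm(d))
B=at(s,[SS(497,262),SS(710,283)],.032); d=B[0]-B[1]; print("side rear top",np.round(B[:,:2],4).tolist(),np.arctan2(d[1],d[0])+np.pi/2,np.linalg.norm(d))
E
python3 d.py
```

```text
strip [[0.5266, 0.2566], [0.5398, 0.1836]] 1.7496341177120227 0.07418959935241484
strip [[0.4126, 0.2803], [0.4366, 0.1647]] 1.7755732591981006 0.11808278313787945
mouth edge [[0.5365, 0.1787], [0.4382, 0.1621]] 1.738011792340846 0.09971099911265596
mouth bottom [[0.5355, 0.1759], [0.4444, 0.1576]] 1.7685615822115799 0.09295788768267349
side strip [[0.4343, 0.1678], [0.4106, 0.285]] 1.7702383259375387 0.11963022809759559
side rear bottom [[0.5149, 0.3067], [0.4111, 0.2883]] 1.7471117036636137 0.10540020329854534
side rear top [[0.5133, 0.3116], [0.4078, 0.2894]] 1.7779944879081273 0.10776871429690821
```

Holding the strips, mouth edge and rear edge from both views against the given sizes, the mouth is at about (0.489, 0.171), heading 1.768. The scale is at (0.456, -0.089), yaw about 1.84. Now moving above the scale.

Emit:
jog_arm(rows=[[[0,0,-40,0,0,0],[0,0,-80,0,0,0],[30,-30,-100,0,0,-0.12],[411,-379,-100,0,0,-1.55],[411,-379,-100,0,0,-1.55],[411,-379,-100,0,0,-1.55],[411,-379,-100,0,0,-1.55],[411,-379,-100,0,0,-1.55]]], grip=-1, force=25)

```text
clock: 1.97
tcp_pos: [0.3044, -0.3848, 0.2943]
tcp_rot: [3.141, 0.001, 1.042]
force: [1.1, -1.2, 0.5]
gripper_width: 0.0851
gripper_force: 0.0
```

Emit:
jog_arm(rows=[[[311,4,0,0,0,-0.8],[311,4,0,0,0,-0.8],[311,4,0,0,0,-0.8],[311,4,0,0,0,-0.8],[311,4,0,0,0,-0.8],[311,4,0,0,0,-0.8],[311,4,0,0,0,-0.8],[311,4,0,0,0,-0.8]]])

```text
clock: 2.63
tcp_pos: [0.4677, -0.1164, 0.2946]
tcp_rot: [3.14, -0.0, 1.844]
force: [0.4, 0.3, -0.2]
gripper_width: 0.0851
gripper_force: 0.0
```

```bash
cat > go.py <<'E'
import sys; from h import *
x,y,z,w=map(float,sys.argv[1:5]); s=robot.read_state(); M=R.from_euler('xyz',s["tcp_rot"])
d=M.inv().apply(np.array([x,y,z])-s["tcp_pos"])*1000
rv=(M.inv()*R.from_euler('xyz',[np.pi,0,w])).as_rotvec()
print(np.round(s["tcp_pos"],4),np.round(s["tcp_rot"],3),"delta",np.round(d,1),np.round(rv,3), np.round(s["force"],1),np.round(s["joints"],2))
E
python3 go.py .464 -.118 .1 1.84
```

```text
[ 0.4677 -0.1164  0.2946] [ 3.14  -0.     1.844] delta [ -0.6  -4.2 194.6] [ 0.001 -0.     0.004] [ 0.4  0.3 -0.2] [ 0.72  0.1  -0.57  1.81  0.06  1.25  0.4 ]
```

Emit:
jog_arm(rows=[[[0,-4,40,0,0,0],[0,-4,80,0,0,0],[0,-4,120,0,0,0],[0,-4,160,0,0,0],[0,-4,180,0,0,0],[0,-4,200,0,0,0],[0,-4,250,0,0,0],[0,-4,265,0,0,0]]])

```text
clock: 3.3
tcp_pos: [0.461, -0.122, 0.0265]
tcp_rot: [-3.141, -0.001, 1.836]
force: [-1.1, -0.2, -0.7]
gripper_width: 0.0851
gripper_force: 0.0
```

```bash
cat > e.py <<'E'
from h import *
import sys
c=get_image("side"); s=get_image("top")
def crop(c,x,y,w,h,f): return cv2.resize(c["img"][y:y+h,x:x+w,::-1],None,fx=f,fy=f,interpolation=cv2.INTER_CUBIC)
a=crop(c,205,140,75,75,5.3); b=crop(s,240,135,75,75,5.3)
cv2.imwrite(f"pics/{sys.argv[1]}.png",np.hstack([a,b]))
E
python3 e.py g1; python3 go.py .464 -.118 -.002 1.84
```

```text
[ 0.4599 -0.1215  0.0263] [-3.137e+00 -3.000e-03  1.836e+00] delta [ 2.2  5.  28.3] [-0.004 -0.003 -0.004] [ 0.6 -0.9  0.7] [ 0.6   0.45 -0.48  2.09  0.32  0.68  0.17]
```

View pics/g1.png

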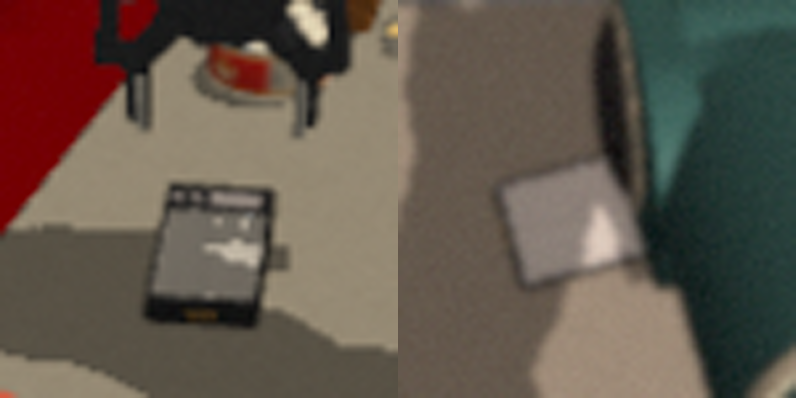

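The side view shows the open fingers straddling the scale's width evenly: tips at crop x 145 and 300, scale tail 170–272. The top view shows the scale unmoved. I'll check the tip depth numerically.

```bash
python3 - <<'E'
from h import *
c=get_image("side")
for z in(.03,.04,.05):print(z,at(c,[(205+147/5.3-.5,140+128/5.3-.5),(205+299/5.3-.5,140+135/5.3-.5)],z).round(3).tolist())
print(px(c,[[.46,-.1215,.04]]), robot.read_state()["tcp_pos"])
E
python3 go.py .464 -.118 -.002 1.84
```

```text
0.03 [[0.53, -0.179, 0.03], [0.438, -0.203, 0.03]]
0.04 [[0.524, -0.162, 0.04], [0.433, -0.186, 0.04]]
0.05 [[0.518, -0.146, 0.05], [0.428, -0.17, 0.05]]
[[246.64453207 173.19561556]] [ 0.46120101 -0.1217165   0.02850058]
[ 0.4612 -0.1217  0.0285] [-3.139e+00 -2.000e-03  1.836e+00] delta [ 2.8  3.7 30.5] [-0.002 -0.002 -0.004] [ 0.1 -0.7  0.3] [ 0.6   0.45 -0.48  2.09  0.32  0.68  0.17]
```

```bash
python3 - <<'E'
from h import *
c=get_image("side"); s=robot.read_state(); print(s["tcp_pos"],s["clock"])
f=8;x,y,w,h=205,125,85,72
im=cv2.resize(c["img"][y:y+h,x:x+w,::-1],None,fx=f,fy=f,interpolation=cv2.INTER_CUBIC)
M=R.from_euler('xyz',s["tcp_rot"])
for dy in(-.0425,0,.0425):
  for dz,col in((0,(0,255,0)),(-.013,(0,255,255)),(-.032,(255,0,255))):
    q=(px(c,[s["tcp_pos"]+M.apply([0,dy,dz])])[0]+.5-[x,y])*f; cv2.circle(im,tuple(int(v) for v in q),4,col,2)
cv2.imwrite("pics/g2.png",im)
E
```

```text
[ 0.46230003 -0.12199207  0.02988477] 3.5
```

View pics/g2.png

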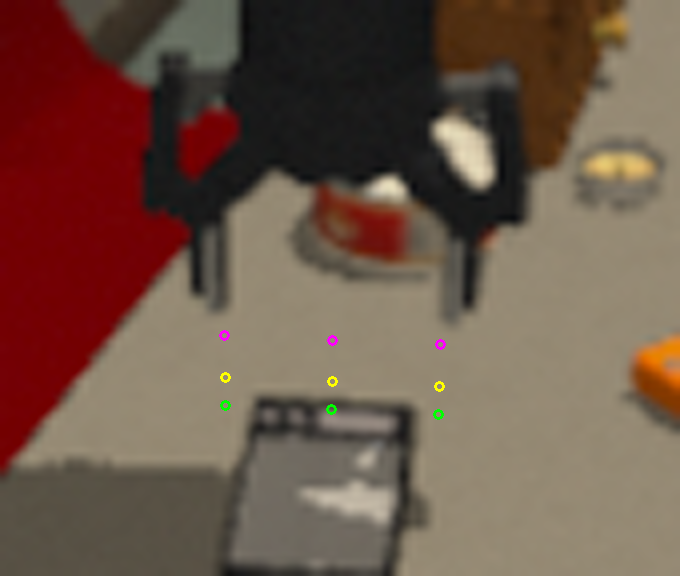

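The side view shows the fingertips at crop (215,310) and (450,318), about 70 crop px (~9 px) above the predicted tip marks. I'll check that offset against the start picture, where the tip was at about (367,78).

```bash
python3 - <<'E'
from h import *
c=get_image("side"); M=R.from_euler('xyz',[-3.1415,0,.2908]); t=np.array([.1792,-.5987,.1954])
for dy in(-.0425,.0425):
  for dz in(0,-.013,-.032,-.073): print(dy,dz,(px(c,[t+M.apply([0,dy,dz])])[0]+.5)*1.5625)
s=robot.read_state();print(s["joint_efforts"],s["force"])
im=cv2.imread("pics/side1.png")[60:160,520:630]; cv2.imwrite("pics/s0.png",cv2.resize(im,None,fx=5,fy=5))
E
```

```text
-0.0425 0 [569.46775079 144.20981773]
-0.0425 -0.013 [570.22769786 138.86393881]
-0.0425 -0.032 [571.34396808 130.98042164]
-0.0425 -0.073 [573.77470723 113.68186665]
0.0425 0 [563.39973252 131.24438027]
0.0425 -0.013 [564.0999959  126.07863121]
0.0425 -0.032 [565.12817131 118.46454758]
0.0425 -0.073 [567.3653555  101.77285895]
[-4.27489160e-01 -6.67559052e+01 -7.10402369e+00 -2.79072744e+01
  7.61767896e-02 -4.91307629e-02 -5.05768333e-02] [ 0.44822019 -1.10269873  0.97996955]
```

View pics/s0.png

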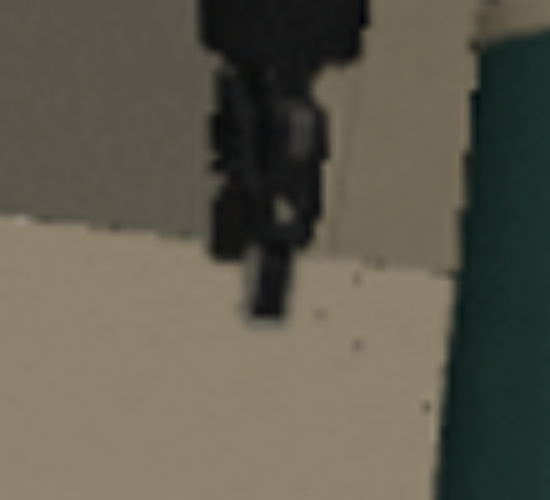

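Emit:
jog_arm(rows=[[[2,4,10,0,0,0],[3,4,20,0,0,0],[3,4,28,0,0,0],[3,4,28,0,0,0],[3,4,28,0,0,0]]])

```text
clock: 3.97
tcp_pos: [0.4647, -0.1181, 0.0008]
tcp_rot: [-3.141, -0.001, 1.836]
force: [0.3, -0.8, -0.4]
gripper_width: 0.0857
gripper_force: 0.0
```

```bash
python3 - <<'E'
from h import *
c=get_image("side"); s=robot.read_state(); print(s["tcp_pos"],s["force"])
M=R.from_euler('xyz',s["tcp_rot"])
f=8;x,y,w,h=205,125,85,72
im=cv2.resize(c["img"][y:y+h,x:x+w,::-1],None,fx=f,fy=f,interpolation=cv2.INTER_CUBIC)
for dy in(-.0425,0,.0425):
  for dz,col in((0,(0,255,0)),(-.013,(0,255,255)),(-.032,(255,0,255))):
    q=(px(c,[s["tcp_pos"]+M.apply([0,dy,dz])])[0]+.5-[x,y])*f; cv2.circle(im,tuple(int(v) for v in q),4,col,2)
cv2.imwrite("pics/g3.png",im)
E
```

```text
[ 0.46498339 -0.11818992  0.00114868] [0.45403238 0.40941072 0.47422077]
```

View pics/g3.png

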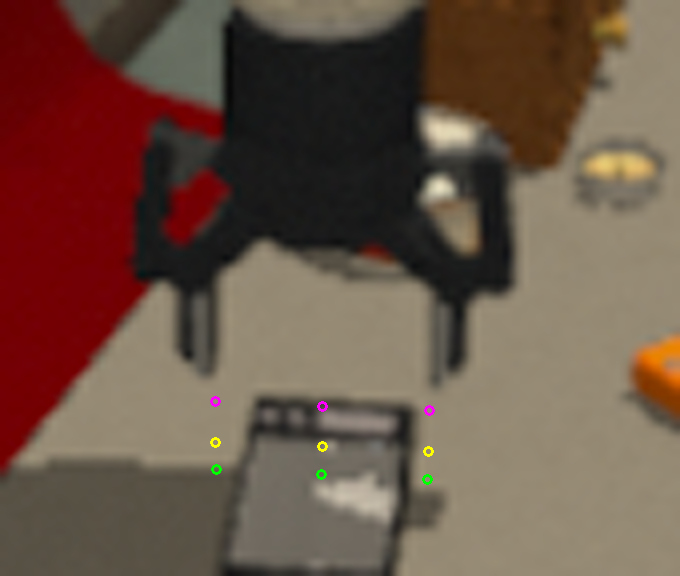

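The tips, now at crop (205,372) and (437,382), are still about 68 px above the predicted marks, a constant offset. I'll check numerically with the top camera whether the error is in z or in xy.

```bash
python3 - <<'E'
from h import *
c=get_image("top"); s=get_image("side"); M=R.from_euler('xyz',[-3.1415,0,.2908]); t=np.array([.1792,-.5987,.1954])
for dz in(0,-.013,-.046,-.073): print(dz,[((px(c,[t+M.apply([dx,-.0425,dz])])[0]+.5)*1.5625).round(1).tolist() for dx in(-.011,0,.011)])
g=cv2.cvtColor(cv2.imread("pics/top1.png"),cv2.COLOR_BGR2GRAY)
print(g[395:455:4,720:800:4])
# cross-check table height: triangulate spots from both cams (jar cap centres, tin, scale)
for n in("scale","jar_red","jar_white","tin","riser"):
    A=models.outline_of(n,"top");B=models.outline_of(n,"side"); print(n,[np.round(o["centre"],1) for o in A],[np.round(o["centre"],1) for o in B])
# jar cap: white cap centre top (157.6,157.2); side (178.6,218.8)
def tri(a,b):
    e1,e2=np.array(c["eye"]),np.array(s["eye"]); r1,r2=ray(c,[a])[0],ray(s,[b])[0]
    k=np.linalg.lstsq(np.c_[r1,-r2],e2-e1,rcond=None)[0]; return (e1+k[0]*r1).round(4),(e2+k[1]*r2).round(4)
T=lambda X,Y:(150+X/8-.5,140+Y/8-.5); SS=lambda X,Y:(163+(X-464)/5-.5,205+Y/5-.5)
print(tri(T(63,145),SS(547,71)),tri(T(90,285),SS(657,68)))
E
```

```text
0 [[724.6, 427.3], [722.4, 421.2], [720.3, 415.0]]
-0.013 [[728.7, 428.3], [726.5, 422.1], [724.3, 415.9]]
-0.046 [[739.5, 431.0], [737.3, 424.5], [735.1, 418.1]]
-0.073 [[748.9, 433.3], [746.6, 426.7], [744.3, 420.0]]
[[125 121 122 122 122 124 123 124 123 123 125 125 125 125 125 123 123 123
  124 123]
 [123 122 120 124 123 124 124 126 122 124 125 125 122 124 123 123 123 113
  115 120]
 [124 126 123 122 123 124 124 123 123 125 124 122 122 122 124 121 102  42
   40  51]
 [122 124 127 123 123 123 124 123 125 122 122 123 124 121 125 125 111  27
    7  13]
 [123 123 124 125 122 125 124 123 124 123 124 123 124 123 123 114 103  44
    3   9]
 [122 124 123 124 124 123 123 124 124 124 114  99  94  88  69  36  22  13
   13  10]
 [124 126 125 118  89  86  98 110 109 106  53  24  43  34  17  16  18  12
   12   4]
 [124 124 124 104  34  35  25  28  32  38  25  32 106  72   9  10  14  10
    9  14]
 [124 127 125 112  42  19   5  15  23  49  39  22  82  63  17   8  14  14
    2   9]
 [126 125 124 121  66  15  18   6   9  12  17  25  43  52  49  37  11  13
    7   6]
 [123 121 124 125 108  34  26   9  13  23  28  47  50  54  50  37  17  10
   15  10]
 [122 125 125 122 121  55  14  15  15  18  30  52  58  79  80  87  88  64
   24  12]
 [124 122 124 124 123 107  88  72  52  44  29  32  60 117 124 124 125 120
   90  35]
 [123 123 125 124 124 122 125 122 121 119 111 103 114 124 124 124 123 121
  121 102]
 [125 126 123 124 122 123 122 124 122 123 124 123 123 123 124 124 124 122
  122 122]]
scale [array([176.7, 269.7])] [array([236.5, 201.5]), array([185.5, 244.9]), array([176.5, 304. ])]
jar_red [] [array([236.7, 202.4])]
jar_white [array([157.2, 159.3])] [array([234.4, 181.9]), array([259.1, 197.8])]
tin [array([156.5, 355.1])] [array([149.4, 261. ])]
riser [array([170.3, 183.7])] [array([257.4, 194.4])]
(array([0.4957, 0.2739, 0.1283]), array([0.4962, 0.274 , 0.1284])) (array([0.4435, 0.2623, 0.1356]), array([0.443 , 0.2621, 0.1355]))
```

Both cameras agree with each other on heights (caps at 0.13 and 0.136). The fingers look about 30 mm higher than the reported TCP implies. A gentle close will tell: if they stop at 66 mm, the pads are round the scale.

Emit:
jog_arm(rows=[[[0,0,3,0,0,0],[0,0,3,0,0,0],[0,0,3,0,0,0],[0,0,3,0,0,0],[0,0,3,0,0,0],[0,0,3,0,0,0]]], grip=-0.3, force=20)

```text
clock: 5.12
tcp_pos: [0.4651, -0.1183, -0.0019]
tcp_rot: [-3.142, -0.0, 1.836]
force: [0.0, 0.2, 0.1]
gripper_width: 0.0552
gripper_force: 0.0
```

The fingers closed past 66 mm with no contact, so they are not round the scale. I'll reopen and feel downwards in small steps to settle the height.

Emit:
jog_arm(rows=[[[0,0,0,0,0,0],[0,0,0,0,0,0],[0,0,0,0,0,0],[0,0,0,0,0,0],[0,0,3,0,0,0],[0,0,6,0,0,0],[0,0,8,0,0,0],[0,0,8,0,0,0]]], grip=-1)

```text
clock: 5.78
tcp_pos: [0.4647, -0.1181, -0.0104]
tcp_rot: [-3.141, -0.001, 1.836]
force: [0.2, -0.5, -0.3]
gripper_width: 0.0852
gripper_force: 0.0
```

Emit:
jog_arm(rows=[[[0,0,2,0,0,0],[0,0,3,0,0,0],[0,0,4,0,0,0],[0,0,4,0,0,0]]])

```text
clock: 6.12
tcp_pos: [0.465, -0.1182, -0.014]
tcp_rot: [-3.141, -0.0, 1.836]
force: [-0.1, -0.2, 0.4]
gripper_width: 0.0853
gripper_force: 0.0
```

Emit:
jog_arm(rows=[[[0,0,1,0,0,0],[0,0,2,0,0,0],[0,0,3,0,0,0],[0,0,3,0,0,0]]])

```text
clock: 6.45
tcp_pos: [0.465, -0.1182, -0.017]
tcp_rot: [-3.141, -0.0, 1.836]
force: [0.2, 0.2, -0.2]
gripper_width: 0.0855
gripper_force: 0.0
```

No contact at a reported -17 mm, so the real tips are about 30 mm higher than stated. I'll keep feeling downwards.

Emit:
jog_arm(rows=[[[0,0,2,0,0,0],[0,0,4,0,0,0],[0,0,6,0,0,0],[0,0,6,0,0,0]]])

```text
clock: 6.78
tcp_pos: [0.4648, -0.1182, -0.0233]
tcp_rot: [-3.141, -0.0, 1.836]
force: [-0.6, -0.5, -0.5]
gripper_width: 0.085
gripper_force: 0.0
```

Emit:
jog_arm(rows=[[[0,0,2,0,0,0],[0,0,4,0,0,0],[0,0,4,0,0,0]]])

```text
clock: 7.03
tcp_pos: [0.4648, -0.1182, -0.0272]
tcp_rot: [-3.141, -0.0, 1.836]
force: [0.6, 0.2, -0.4]
gripper_width: 0.0855
gripper_force: 0.0
```

Emit:
jog_arm(rows=[[[0,0,2,0,0,0],[0,0,4,0,0,0],[0,0,4,0,0,0]]])

```text
clock: 7.28
tcp_pos: [0.4649, -0.1182, -0.0312]
tcp_rot: [-3.141, -0.0, 1.836]
force: [-0.1, -0.1, -0.4]
gripper_width: 0.0853
gripper_force: 0.0
```

```bash
python3 - <<'E'
from h import *
c=get_image("side"); s=robot.read_state(); print(s["tcp_pos"],s["force"])
cv2.imwrite("pics/raw4.png",c["img"][:,:,::-1])
g=cv2.cvtColor(c["img"],cv2.COLOR_RGB2GRAY)
print("cols228-236"); 
for r in range(164,192,2): print(r,g[r,224:266:2])
E
```

```text
[ 0.46488894 -0.11820438 -0.03108208] [-0.05256095  0.8087949   0.28792407]
cols228-236
164 [ 26  53  78  26  25  25  49 107  38  25  25  25  26  47  37  26  31  34
  42 124 105]
166 [ 24  26  27  27  24  49 131 138 131 130 140 132 118 132 133  56  26  28
  26  36  29]
168 [ 63  24  25  28  86 140 140 140 138 140 140 138 140 138 139 133 100  26
  27  24  27]
170 [139 110  26  49 106 140 138 137 138 138 139 140 138 139 138 137 139  95
  27  26  49]
172 [140 121  33  86 107 139 139 139 138 140 138 140 140 140 140 138 139 111
  79  51 139]
174 [141 129  38  86 108 140 128  97 108 106 122 120 129 139 139 139 138 116
  86  57 138]
176 [139 128  36  85 106 140  96  60  54  84  69 114  99 100  78  53  75 116
  85  56 138]
178 [139 137  67  85 117 139  59  33  23  47  60 107 110 114 129  74  71 116
  83  76 139]
180 [138 137 136  88 134 140  73 102  96  93  90  91  91  89 103 100  70 107
 100 114 140]
182 [105 106 105 104 104  98  92 109 109 108 107 107 110 108 106  91  95 130
 134 140 140]
184 [ 80  83  81  82  83  68 112 109 108 107 108 109 108 164 133 141  73 121
 139 139 140]
186 [ 81  82  83  82  83  72 109 110 109 107 106 139 160 183 181 129  69  83
  84 120 139]
188 [ 83  81  83  83  83  79 108 107 108 108 108 110 108 121 138  94  79  81
  82 110 140]
190 [ 83  82  83  82  77  77 110 108 108 106 106 108 108 108 106  37  82 102
 122 131 140]
```

Emit:
jog_arm(rows=[[[0,0,2,0,0,0],[0,0,4,0,0,0],[0,0,4,0,0,0]]])

```text
clock: 7.58
tcp_pos: [0.4649, -0.1182, -0.0352]
tcp_rot: [-3.141, -0.0, 1.836]
force: [-0.4, 1.2, -0.7]
gripper_width: 0.0854
gripper_force: 0.0
```

Emit:
jog_arm(rows=[[[0,0,0,0,0,0],[0,0,0,0,0,0],[0,0,0,0,0,0],[0,0,0,0,0,0],[0,0,0,0,0,0],[0,0,0,0,0,0],[0,0,0,0,0,0]]], grip=0, force=20)

```text
clock: 8.17
tcp_pos: [0.4649, -0.1183, -0.0348]
tcp_rot: [-3.141, -0.0, 1.836]
force: [-3.1, 0.4, 5.8]
gripper_width: 0.0657
gripper_force: 22.1
```

The scale is gripped at 65.7 mm, which matches its width. Now I'll slide it into line in front of the mouth.

Emit:
jog_arm(rows=[[[0,0,-1,0,0,0],[0,6,-1,0,0,0.01],[10,18,-1,0,0,0.02],[25,32,-1,0,0,0.03],[42,46,-1,0,0,0.04],[60,60,-1,0,0,0.05],[78,74,-1,0,0,0.06],[90,82,-1,0,0,0.068]]], force=35)

```text
clock: 8.83
tcp_pos: [0.5219, -0.0072, -0.0339]
tcp_rot: [3.141, -0.001, 1.768]
force: [0.0, 0.2, -3.6]
gripper_width: 0.065
gripper_force: 39.9
```

Emit:
jog_arm(rows=[[[16,3,0,0,0,0],[30,6,0,0,0,0],[44,8,0,0,0,0],[54,8,0,0,0,0],[60,8,0,0,0,0],[60,8,0,0,0,0]]])

```text
clock: 9.33
tcp_pos: [0.5165, 0.0518, -0.0339]
tcp_rot: [-3.141, -0.001, 1.769]
force: [0.1, 0.3, -3.5]
gripper_width: 0.0647
gripper_force: 39.9
```

```bash
cat > m.py <<'E'
from fit import *
import sys
u0=np.array([.489,.171]); th=1.768; d=np.array([np.cos(th),np.sin(th)]); n=np.array([-d[1],d[0]])
s=robot.read_state(); print(s["clock"],np.round(s["tcp_pos"],4),np.round(s["tcp_rot"],3),np.round(s["force"],1),s["gripper_width"])
t=s["tcp_pos"][:2]; p0=np.array([*(t+.03*d),th])
for nm in("top","side"):
    c=get_image(nm)
    for o in models.outline_of("scale",nm):
        q=px(c,[[p0[0],p0[1],.02]])[0]
        if np.hypot(*(np.array(o["centre"])[::-1]-q))<25:
            m=o["mask"]*1.; p,e=fit([(c,m,np.ones(m.shape))],p0,.13,.066,0,.02); v=p[:2]-u0
            print(nm,round(o["confidence"],2),int(m.sum()),np.round(p,4),round(e,2),"along,lat of centre rel mouth",np.round([v@d,v@n],4)); break
    cv2.imwrite(f"pics/{sys.argv[1]}_{nm}.png",c["img"][:,:,::-1])
E
python3 m.py m1
```

```text
9.3333 [ 0.5165  0.0518 -0.0339] [-3.141e+00 -1.000e-03  1.769e+00] [ 0.1  0.3 -3.5] 0.06473670577910082
top 0.46 238 [0.5057 0.0868 1.7722] 2.92 along,lat of centre rel mouth [-0.0859  0.0001]
side 0.95 391 [0.5139 0.0643 1.9916] 0.98 along,lat of centre rel mouth [-0.1095 -0.0035]
```

```bash
cat > v.py <<'E'
from fit import *
import sys
s=robot.read_state(); th=s["tcp_rot"][2]; d=np.array([np.cos(th),np.sin(th)]); t=s["tcp_pos"][:2]
sc=[*(t+.0305*d),th]; ri=[.489+.065*np.cos(1.768),.171+.065*np.sin(1.768),1.768]
tl=[]
for nm,(x,y,w,h),f in(("side",(160,170,100,110),4.9),("top",(150,140,60,110),4.9)):
    c=get_image(nm); im=cv2.resize(c["img"][y:y+h,x:x+w,::-1],None,fx=f,fy=f,interpolation=cv2.INTER_CUBIC).copy()
    for p,dim in((sc,(.13,.066,0,.02)),(ri,(.13,.112,0,.032))):
        q=((px(c,box(p,*dim))+.5-[x,y])*f).astype(np.int32)
        cv2.polylines(im,[q[4:]],True,(0,255,0)); cv2.polylines(im,[q[:4]],True,(255,0,0))
    tl.append(im)
cv2.imwrite(f"pics/{sys.argv[1]}.png",np.hstack(tl))
E
sed -i 's/(150,140,60,110)/(190,140,62,110)/' v.py; python3 v.py v1
```

```text
(no output)
```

View pics/v1.png

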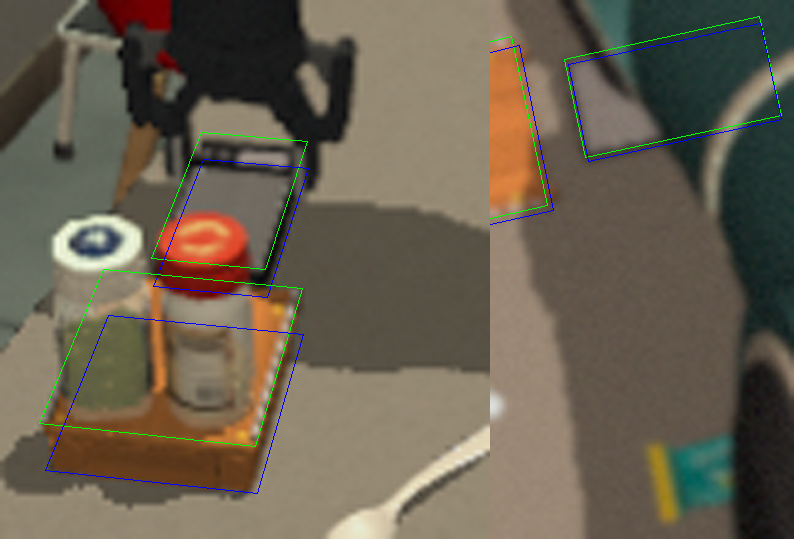

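The side and top crops show the predicted outlines matching: nose corners at about (565,65) and (588,158) in the top crop. Scale and riser are parallel, with a gap of about 27 mm and a lateral offset of about 3 mm. I'll lower it back to the worktop and slide the nose just into the flare.

Emit:
jog_arm(rows=[[[0,-1,1,0,0,0],[4,-2,1,0,0,0],[9,-3,1,0,0,0],[15,-3,1,0,0,0],[21,-3,1,0,0,0],[26,-3,1,0,0,0],[30,-3,1,0,0,0],[30,-3,1,0,0,0]]])

```text
clock: 10.3
tcp_pos: [0.5078, 0.0807, -0.0346]
tcp_rot: [3.141, -0.0, 1.769]
force: [-0.9, 3.1, 6.7]
gripper_width: 0.0649
gripper_force: 41.1
```

Emit:
jog_arm(rows=[[[2,0,0,0,0,0],[4,0,0,0,0,0],[6,0,0,0,0,0],[6,0,0,0,0,0]]])

```text
clock: 10.63
tcp_pos: [0.5069, 0.0857, -0.0346]
tcp_rot: [3.141, 0.0, 1.768]
force: [0.0, -1.9, 6.7]
gripper_width: 0.0649
gripper_force: 41.1
```

Emit:
jog_arm(rows=[[[0,0,0,0,0,0],[0,0,0,0,0,0],[0,0,0,0,0,0],[0,0,-5,0,0,0],[0,0,-20,0,0,0],[0,0,-45,0,0,0],[-20,0,-60,0,0,0],[-62,0,-60,0,0,0]]], grip=-1)

```text
clock: 11.3
tcp_pos: [0.5201, 0.0291, 0.0286]
tcp_rot: [3.137, -0.001, 1.775]
force: [1.6, 0.3, -0.1]
gripper_width: 0.0852
gripper_force: 0.0
```

Emit:
jog_arm(rows=[[[-5,0,0,0,0,0],[-5,0,0,0,0,0],[-5,0,0,0,0,0],[-5,0,0,0,0,0],[-5,0,0,0,0,0],[-5,0,0,0,0,0]]], grip=0.3)

```text
clock: 11.8
tcp_pos: [0.5196, 0.0208, 0.0251]
tcp_rot: [-3.141, -0.0, 1.769]
force: [0.7, -1.3, 0.2]
gripper_width: 0.0302
gripper_force: 0.0
```

```bash
python3 m.py m2; python3 go.py .5174 .0316 -.021 1.768
```

```text
11.8 [0.5196 0.0208 0.0251] [-3.141 -0.     1.769] [ 0.7 -1.3  0.2] 0.030198455771432473
top 0.75 664 [0.5021 0.1079 1.7684] 0.42 along,lat of centre rel mouth [-0.0644 -0.0005]
side 0.75 303 [0.5114 0.0676 1.9936] 1.56 along,lat of centre rel mouth [-0.1057 -0.0017]
[0.5197 0.0202 0.0251] [-3.141 -0.     1.768] delta [11.6 -0.  46.1] [-0. -0.  0.] [ 0.4 -0.   0. ] [ 0.26  0.51 -0.44  1.99  0.32  0.71 -0.18]
```

Emit:
jog_arm(rows=[[[0,0,15,0,0,0],[0,0,30,0,0,0],[0,0,40,0,0,0],[0,0,46,0,0,0],[0,0,46,0,0,0]]])

```text
clock: 12.42
tcp_pos: [0.519, 0.0199, -0.0219]
tcp_rot: [-3.14, -0.0, 1.768]
force: [0.0, 0.5, -0.2]
gripper_width: 0.0301
gripper_force: 0.0
```

Emit:
jog_arm(rows=[[[3,0,0,0,0,0],[7,0,0,0,0,0],[11,0,0,0,0,0],[15,0,0,0,0,0],[18,0,0,0,0,0],[20,0,0,0,0,0]]])

```text
clock: 12.92
tcp_pos: [0.5159, 0.0401, -0.0206]
tcp_rot: [3.141, -0.0, 1.768]
force: [-0.5, -0.2, -1.1]
gripper_width: 0.0302
gripper_force: 0.0
```

Emit:
jog_arm(rows=[[[2,0,0,0,0,0],[4,0,0,0,0,0],[6,0,0,0,0,0],[8,0,0,0,0,0]]])

```text
clock: 13.25
tcp_pos: [0.5144, 0.047, -0.0208]
tcp_rot: [3.142, 0.0, 1.767]
force: [1.0, -2.6, 0.9]
gripper_width: 0.0297
gripper_force: 1.5
```

Contact: a push of about 2.7 N, which fits sliding friction. Pushing on through the funnel.

Emit:
jog_arm(rows=[[[3,0,0,0,0,0],[6,0,0,0,0,0],[9,0,0,0,0,0],[12,0,0,0,0,0]]])

```text
clock: 13.58
tcp_pos: [0.5119, 0.0594, -0.0209]
tcp_rot: [-3.142, -0.0, 1.768]
force: [0.7, -3.2, 1.5]
gripper_width: 0.0299
gripper_force: 1.6
```

Emit:
jog_arm(rows=[[[2,0,0,0,0,0],[4,0,0,0,0,0],[6,0,0,0,0,0],[8,0,0,0,0,0]]])

```text
clock: 13.92
tcp_pos: [0.5104, 0.067, -0.0208]
tcp_rot: [3.142, -0.0, 1.768]
force: [0.7, -3.8, 1.8]
gripper_width: 0.0301
gripper_force: 1.6
```

```bash
python3 m.py m3; python3 - <<'E'
from h import *
c=cv2.imread("pics/m3_top.png"); cv2.imwrite("pics/m3c.png",c)
E
```

```text
13.9167 [ 0.5104  0.067  -0.0208] [ 3.142 -0.     1.768] [ 0.7 -3.8  1.8] 0.030097074203901043
top 0.58 232 [0.4917 0.1197 1.5869] 3.02 along,lat of centre rel mouth [-0.0508  0.0074]
side 0.61 183 [0.5102 0.0723 2.0085] 3.26 along,lat of centre rel mouth [-0.101  -0.0015]
```

Emit:
jog_arm(rows=[[[2,0,0,0,0,0],[4,0,0,0,0,0],[6,0,0,0,0,0],[8,0,0,0,0,0]]])

```text
clock: 14.45
tcp_pos: [0.5087, 0.0749, -0.0209]
tcp_rot: [-3.141, -0.0, 1.768]
force: [0.1, -2.0, -1.1]
gripper_width: 0.0296
gripper_force: 1.1
```

Emit:
jog_arm(rows=[[[2,0,0,0,0,0],[4,0,0,0,0,0],[6,0,0,0,0,0],[8,0,0,0,0,0],[10,0,0,0,0,0]]])

```text
clock: 14.87
tcp_pos: [0.5068, 0.0848, -0.0209]
tcp_rot: [-3.141, -0.0, 1.768]
force: [0.4, -0.7, -0.7]
gripper_width: 0.03
gripper_force: 0.9
```

Emit:
jog_arm(rows=[[[2,0,0,0,0,0],[4,0,0,0,0,0],[6,0,0,0,0,0],[8,0,0,0,0,0]]])

```text
clock: 15.2
tcp_pos: [0.5052, 0.0926, -0.0209]
tcp_rot: [-3.141, -0.0, 1.768]
force: [0.6, -1.8, -2.3]
gripper_width: 0.03
gripper_force: 0.9
```

```bash
python3 - <<'E'
from fit import *
s=robot.read_state(); th=1.768; d=np.array([np.cos(th),np.sin(th)]); t=s["tcp_pos"][:2]; print(s["tcp_pos"],s["force"], (t-[.489,.171])@d)
sc=[*(t+.076*d),th]; ri=[.489+.065*d[0],.171+.065*d[1],th]
tl=[]
for nm,(x,y,w,h),f in(("side",(165,150,85,110),5),("top",(185,140,70,80),5)):
    c=get_image(nm); im=cv2.resize(c["img"][y:y+h,x:x+w,::-1],None,fx=f,fy=f,interpolation=cv2.INTER_CUBIC).copy()
    im=cv2.convertScaleAbs(im,alpha=1.4,beta=10)
    for p,dim in((sc,(.13,.066,0,.02)),(ri,(.13,.112,0,.032))):
        q=((px(c,box(p,*dim))+.5-[x,y])*f).astype(np.int32); cv2.polylines(im,[q[4:]],True,(0,255,0))
    tl.append(im)
H=550;cv2.imwrite("pics/p1.png",np.hstack([cv2.copyMakeBorder(t,0,H-t.shape[0],0,0,cv2.BORDER_CONSTANT) for t in tl]))
E
```

```text
[ 0.50521462  0.09260679 -0.02088663] [ 0.55338459 -1.78037054 -2.34913648] -0.08005071305701536
```

View pics/p1.png

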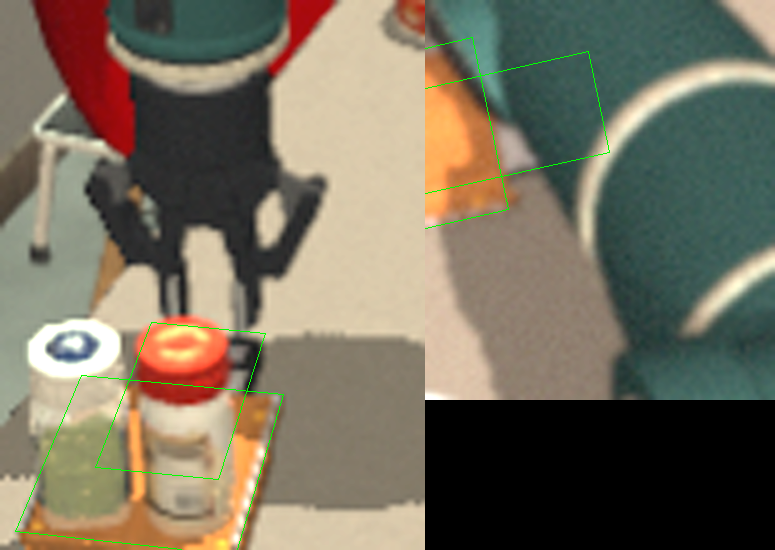

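The side crop shows the fingers right behind the scale's tail at (245,335), the scale straight in the bay and the jars in place. Continuing.

Emit:
jog_arm(rows=[[[2,0,0,0,0,0],[4,0,0,0,0,0],[6,0,0,0,0,0],[8,0,0,0,0,0],[10,0,0,0,0,0]]])

```text
clock: 15.72
tcp_pos: [0.5033, 0.1024, -0.0208]
tcp_rot: [-3.142, -0.0, 1.768]
force: [0.1, -2.7, 0.2]
gripper_width: 0.0301
gripper_force: 1.3
```

Emit:
jog_arm(rows=[[[2,0,0,0,0,0],[4,0,0,0,0,0],[6,0,0,0,0,0],[8,0,0,0,0,0],[10,0,0,0,0,0]]])

```text
clock: 16.13
tcp_pos: [0.5013, 0.1122, -0.0209]
tcp_rot: [-3.142, -0.0, 1.768]
force: [0.6, -2.9, 0.4]
gripper_width: 0.0302
gripper_force: 1.4
```

Now the slow part. I'll go in small steps and average the force readings after each one.

```bash
cat > f.py <<'E'
from h import *
d=np.array([np.cos(1.768),np.sin(1.768),0]);F=[];T=[]
for i in range(6):
    get_image("side"); s=robot.read_state(); F.append(-s["force"]@d); T.append((s["tcp_pos"]-[.489,.171,0])@d*1000)
print("push %.2f +- %.2f  along %.2f  clock %.2f"%(np.mean(F),np.std(F)/6**.5,np.mean(T),s["clock"]))
E
python3 f.py
```

```text
push 0.51 +- 0.27  along -59.87  clock 16.43
```

Emit:
jog_arm(rows=[[[1,0,0,0,0,0],[2,0,0,0,0,0],[3,0,0,0,0,0]]])

```text
clock: 16.68
tcp_pos: [0.5008, 0.1148, -0.0209]
tcp_rot: [-3.141, 0.0, 1.768]
force: [1.0, -2.1, 0.5]
gripper_width: 0.0297
gripper_force: 1.2
```

```bash
python3 f.py
```

```text
push 1.71 +- 0.27  along -57.20  clock 16.98
```

Emit:
jog_arm(rows=[[[1,0,0,0,0,0],[2,0,0,0,0,0],[3,0,0,0,0,0]]])

```text
clock: 17.23
tcp_pos: [0.5002, 0.1179, -0.0209]
tcp_rot: [-3.141, 0.0, 1.768]
force: [0.7, -2.3, -0.2]
gripper_width: 0.03
gripper_force: 1.1
```

```bash
python3 f.py
```

```text
push 1.17 +- 0.16  along -54.03  clock 17.53
```

Emit:
jog_arm(rows=[[[1,0,0,0,0,0],[2,0,0,0,0,0]]])

```text
clock: 17.7
tcp_pos: [0.4999, 0.1197, -0.0208]
tcp_rot: [-3.142, 0.0, 1.768]
force: [-0.1, -2.2, -0.2]
gripper_width: 0.0295
gripper_force: 1.3
```

Emit:
jog_arm(rows=[[[0.5,0,0,0,0,0],[1,0,0,0,0,0],[1.5,0,0,0,0,0]]])

```text
clock: 17.95
tcp_pos: [0.4995, 0.1213, -0.0209]
tcp_rot: [-3.142, 0.0, 1.768]
force: [0.0, -2.7, 0.0]
gripper_width: 0.0299
gripper_force: 1.3
```

Emit:
jog_arm(rows=[[[0.5,0,0,0,0,0],[1,0,0,0,0,0]]])

```text
clock: 18.12
tcp_pos: [0.4993, 0.1223, -0.0209]
tcp_rot: [-3.142, -0.0, 1.768]
force: [1.6, -3.2, 0.4]
gripper_width: 0.0298
gripper_force: 1.3
```

Emit:
jog_arm(rows=[[[0.5,0,0,0,0,0],[1,0,0,0,0,0]]])

```text
clock: 18.28
tcp_pos: [0.4991, 0.1233, -0.0209]
tcp_rot: [-3.141, -0.0, 1.768]
force: [-0.2, -2.7, 1.0]
gripper_width: 0.0295
gripper_force: 1.3
```

Emit:
jog_arm(rows=[[[0.5,0,0,0,0,0],[1,0,0,0,0,0]]])

```text
clock: 18.45
tcp_pos: [0.4989, 0.1243, -0.0209]
tcp_rot: [-3.142, -0.0, 1.768]
force: [0.5, -2.6, -0.6]
gripper_width: 0.0299
gripper_force: 1.3
```

The pad force is a steady 1.3, a quiet indicator that should rise when the pins are met. Larger steps until it does.

Emit:
jog_arm(rows=[[[0.5,0,0,0,0,0],[1,0,0,0,0,0],[1.5,0,0,0,0,0]]])

```text
clock: 18.7
tcp_pos: [0.4986, 0.1257, -0.0209]
tcp_rot: [-3.141, -0.0, 1.768]
force: [-0.4, -3.4, 0.2]
gripper_width: 0.03
gripper_force: 1.5
```

Emit:
jog_arm(rows=[[[0.5,0,0,0,0,0],[1,0,0,0,0,0]]])

```text
clock: 18.87
tcp_pos: [0.4984, 0.1267, -0.0208]
tcp_rot: [-3.142, 0.0, 1.768]
force: [0.7, -2.6, 0.5]
gripper_width: 0.03
gripper_force: 1.6
```

Emit:
jog_arm(rows=[[[0.5,0,0,0,0,0],[1,0,0,0,0,0]]])

```text
clock: 19.03
tcp_pos: [0.4982, 0.1277, -0.0209]
tcp_rot: [-3.142, -0.0, 1.768]
force: [0.7, -3.5, 1.0]
gripper_width: 0.0296
gripper_force: 1.7
```

Emit:
jog_arm(rows=[[[0.4,0,0,0,0,0],[0.8,0,0,0,0,0]]])

```text
clock: 19.2
tcp_pos: [0.498, 0.1285, -0.0209]
tcp_rot: [-3.141, -0.0, 1.768]
force: [0.8, -3.5, -0.2]
gripper_width: 0.0296
gripper_force: 1.7
```

Emit:
jog_arm(rows=[[[0.3,0,0,0,0,0],[0.6,0,0,0,0,0]]])

```text
clock: 19.37
tcp_pos: [0.4979, 0.1291, -0.0208]
tcp_rot: [-3.142, -0.0, 1.768]
force: [0.4, -3.2, 0.4]
gripper_width: 0.0301
gripper_force: 1.8
```

Emit:
jog_arm(rows=[[[0.3,0,0,0,0,0],[0.6,0,0,0,0,0]]])

```text
clock: 19.53
tcp_pos: [0.4979, 0.1296, -0.0208]
tcp_rot: [-3.142, -0.0, 1.768]
force: [0.5, -3.1, 0.3]
gripper_width: 0.03
gripper_force: 1.8
```

Emit:
jog_arm(rows=[[[0.3,0,0,0,0,0],[0.6,0,0,0,0,0]]])

```text
clock: 19.7
tcp_pos: [0.4977, 0.1302, -0.0209]
tcp_rot: [-3.142, -0.0, 1.768]
force: [0.9, -4.3, 0.2]
gripper_width: 0.03
gripper_force: 1.8
```

Emit:
jog_arm(rows=[[[0.3,0,0,0,0,0],[0.5,0,0,0,0,0]]])

```text
clock: 19.87
tcp_pos: [0.4977, 0.1304, -0.0209]
tcp_rot: [-3.141, 0.0, 1.768]
force: [1.4, -6.8, 0.7]
gripper_width: 0.03
gripper_force: 3.3
```

The bumpers are met: force jumps to about 7 N and forward motion stalls. One small press more to seat it squarely.

Emit:
jog_arm(rows=[[[0.2,0,0,0,0,0],[0.3,0,0,0,0,0],[0.3,0,0,0,0,0]]])

```text
clock: 20.12
tcp_pos: [0.4977, 0.1304, -0.0209]
tcp_rot: [-3.141, 0.001, 1.767]
force: [1.9, -7.1, 1.2]
gripper_width: 0.03
gripper_force: 3.6
```

Emit:
jog_arm(rows=[[[0.2,0,0,0,0,0],[0.4,0,0,0,0,0],[0.4,0,0,0,0,0]]])

```text
clock: 20.37
tcp_pos: [0.4977, 0.1305, -0.0209]
tcp_rot: [-3.141, 0.001, 1.767]
force: [1.5, -8.8, 1.5]
gripper_width: 0.0302
gripper_force: 4.5
```

Seated: firm stop at 9 N, about 5 mm beyond the first touch of the pins, with the nose at about 99 mm depth. Backing straight off slowly, then up.

Emit:
jog_arm(rows=[[[-0.5,0,0,0,0,0],[-1,0,0,0,0,0],[-2,0,0,0,0,0],[-6,0,0,0,0,0],[-15,0,0,0,0,0],[-30,0,0,0,0,0],[-40,0,0,0,0,0],[-40,0,-20,0,0,0]]])

```text
clock: 21.03
tcp_pos: [0.504, 0.0889, -0.0032]
tcp_rot: [-3.137, 0.0, 1.765]
force: [-0.2, 0.4, -1.3]
gripper_width: 0.0297
gripper_force: 0.0
```

Emit:
jog_arm(rows=[[[-30,0,-30,0,0,0],[-60,0,-60,0,0,0],[-90,0,-100,0,0,0],[-120,0,-140,0,0,0],[-150,0,-170,0,0,0],[-180,0,-180,0,0,0],[-180,0,-180,0,0,0]]])

```text
clock: 21.62
tcp_pos: [0.5424, -0.0912, 0.1829]
tcp_rot: [3.137, 0.004, 1.761]
force: [0.8, -0.9, 0.1]
gripper_width: 0.0298
gripper_force: 0.0
```

```bash
python3 - <<'E'
from fit import *
s=robot.read_state(); print(s["tcp_pos"],s["clock"],s["force"])
d=np.array([np.cos(1.768),np.sin(1.768)]);n=np.array([-d[1],d[0]])
for nm in("top","side"):
    c=get_image(nm); old=cv2.imread("pics/raw4.png")[:,:,::-1] if nm=="side" else None
    for t in("scale","jar_red","jar_white","tin","riser"):
        for o in models.outline_of(t,nm)[:3]:
            m=o["mask"].astype(np.uint8); b=cv2.boxPoints(cv2.minAreaRect(cv2.findNonZero(m)))
            P=at(c,b,.02)[:,:2]-[.489,.171]
            print(nm,t,round(o["confidence"],2),np.round(o["centre"]),m.sum(),np.round(np.c_[P@d,P@n],3).tolist() if t=="scale" else "")
E
```

```text
[ 0.54237934 -0.09121407  0.18286153] 21.6167 [ 0.75312485 -0.90803592  0.07813245]
top scale 0.62 [165. 203.] 211 [[-0.001, -0.033], [-0.032, -0.034], [-0.035, 0.036], [-0.003, 0.037]]
top jar_red 0.64 [176. 167.] 311 
top jar_white 0.84 [160. 158.] 325 
top tin 0.67 [158. 356.] 656 
top riser 0.85 [172. 185.] 1092 
side scale 0.9 [178. 302.] 570 [[-0.339, 0.194], [-0.438, 0.219], [-0.311, 0.334], [-0.225, 0.306]]
side scale 0.52 [236. 202.] 801 [[-0.073, -0.043], [-0.081, 0.011], [0.104, 0.049], [0.111, 0.001]]
side jar_red 0.74 [235. 202.] 748 
side jar_white 0.86 [232. 183.] 771 
side tin 0.66 [146. 256.] 430 
side riser 0.59 [261. 196.] 911
```

The top view finds the tail about 32 mm outside the mouth, centred and straight, and the jars and tin are unmoved. Handing in.

```bash
python3 -c "from h import *; print(workorder.finish_job())"
```

```text
the job is handed in; nothing more can be done
None
```

The scale is in the bay, flat, straight and released. The nose stopped firm about 99 mm in, some 5 mm past first pin contact, at a peak of about 9 N measured at the wrist. The jars and tin did not move, and I handed the job in at about 22 s; no verdict came back.

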